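# Make up the column-change kit and the standards kit

### The arm

A 7-joint arm with a two-finger parallel gripper is mounted at the origin on the work surface. World frame = base frame: x ahead of the robot, y to its left, z up, the work surface at z = 0. Lengths are in m, angles in rad, forces in N, time in s.
With the tool pointing down it reaches from about 0.425 to 0.925 m from the base axis. Payload 6.8 kg.
Tool frame: the origin (TCP) lies at the very end of the fingers, on their centre line; the grasp point (between the pads) lies 19 mm behind it; z points along the fingers, y is the line along which they close (so a half turn about z gives the same grasp; the last joint's range is limited). The gripper opens to 85 mm and grips with 20 to 120 N. Pads are 22 mm wide; open, the fingers measure 114 mm over their backs; the gripper's body (76 mm by 85 mm) begins 54 mm behind the grasp point. The pads swing forward as they close: fully open they stand 13 mm farther back than shut.
Start: joints at [-1.232, 0.477, 0.022, 1.555, -0.011, 1.109, -0.083], TCP at [0.292, 0.609, 0.231] pointing down, gripper open.
Joint ranges: [-2.96, 2.96], [-0.34, 2.1], [-1.41, 1.46], [0.24, 2.44], [-1.37, 4.51], [0.17, 1.92], [-2.96, 2.96]. Speed limits (rad/s): [2.39, 2.39, 3.14, 3.14, 3.14, 3.14, 3.14].

### API

Orientations are given as a unit quaternion [w, x, y, z].
In Python, from station import telemetry, viewer, job, search_frame, cut_out gives the robot as it stands. The module is installed in compiled form; this text tells all that it offers.
- The arm moves only by the shell command python3 -m crank 'ROWS' [FORCE]. ROWS is JSON, a list of rows, each an object with "delta_rot": the turn, a rotation vector about the tool's x, y, z in degrees, a list of three; "xyz": the shift along the tool's x, y, z in m, a list of three; "fingers": the gripper command: -1 is fully open, 1 is shut, values between are in proportion. In form: [{"delta_rot": [ax, ay, az], "xyz": [dx, dy, dz], "fingers": fingers}, ...]. A call has 1 to 10 rows; each row is the pose to reach, as a shift and turn from the pose commanded when the call began, along the tool's axes at that moment; what a row does not reach only later rows make up. A row lasts 1/10 s, in which the tool goes at most 50 mm and 8.59 degrees, less where a joint would pass 70% of its speed; a pose out of reach is approached as far as the arm can. A call with a gripper value outside its range is refused whole. The fingers move at their own pace and stop on an object; FORCE is the grip in N (left out, the last holds). Time passes only in rows, so rows that repeat a pose let the fingers close. It gives the time, the measured TCP pose, the force, the opening and the grip force at its end, in the units of the state.
- telemetry.get_obs(): the state, without advancing time (a new reading comes with each control period).
- viewer.read_camera(name): name is "scene" or "top" or "wrist"; returns a dict with "img" (400x640x3 uint8, red, green, blue), "fx", "fy", "cx", "cy" (pixels), "origin" and "rotation" of the camera in the world. Camera axes: x right, y up, looking along -z (the intrinsics and any distortion apply to the point x, -y, -z); pixel columns grow to the right and rows downward; lengths in m; the calibration is good to about 2 mm. A picture is of the moment at which its call begins. There is no depth.
- job.hand_in(): hands the job in; it is judged then, once.
Trained networks look in the newest picture that a camera, given by its name, has taken for a name from the list of things; names that differ only in an ending like _2 or _b are one class to them, and where a whole thing is asked for, a point or a joint stands for the part that bears it (a point fixed in the world has none). Each returns a list of dicts, best first, with "score" (0 to 1); they miss things now and then, are a little off and sometimes report something else, mostly with a low value. They report only what shows in the picture. A call takes as long as a camera call. They do not tell look-alikes from the thing itself.
- search_frame(camera, thing): "pixel" ([column, row] in pixels, amid what is visible of it).
- cut_out(camera, thing): "pixels" (400x640 bool, what is visible of it) and "pixel" ([column, row] in pixels, amid what is visible of it).
The state is a dict: "t": time; "q": joint angles; "joint_vel": joint speeds; "joint_torque": joint torques, N m; "eef_pos": TCP position; "tool_rot": TCP orientation; "contact_force": force on the tool from outside, world axes, zero at the start; "torque": the same for the moment, N m; "gripper_width": opening from 0.0 (shut) to 1.0 (fully open); "grasp_force": force on a finger pad.
Only numpy, scipy, OpenCV 4.12 (cv2) and the standard library are available. Lean on these libraries where they do the work, as an engineer would, in place of code of your own. Each camera call takes 0.05 s, during which the arm holds its last target. There are 200 camera calls.

### The job

Make up two kits from the stock on the bench. Blue tray: lay the red and the green column on their sides straight across the tray, close side by side with the first close up against either short end wall, then set the orange rubber chock on its foot along the outer side of the second, close up to it, so that the row cannot roll apart. White tray: stand the amber bottle and the purple vial rack upright on its floor; leave the yellow column and the clear bottle where they are, and tip neither bottle over.

Things in the scene. Friction and masses are not known exactly. Their poses are not given: they have to be found in the camera images.
- tray_blue: shallow blue plastic tray, fixed: outside 188 (x) by 138 (y) by 18 mm high, walls and floor 4 mm thick; inside 180 x 130 mm. A flat 14 mm carrying lip outside each end. Origin: centre of its underside, on the bench; x along its length, the end walls' inner faces at x = +-90 mm; z up. Takes the two columns and the chock, all with their length across the tray (along the tray's y).
- tray_white: shallow white plastic tray, fixed: outside 188 (x) by 138 (y) by 18 mm high, walls and floor 4 mm thick; inside 180 x 130 mm. A flat 14 mm carrying lip outside each end. Origin: centre of its underside, on the bench; x along its length, the end walls' inner faces at x = +-90 mm; z up. Takes the amber bottle and the vial rack, anywhere on its floor.
- col_red_c (a point): steel column with red label: cylinder 60 mm long on its side, 0.14 kg; round end nuts 24 mm across, 14 mm long, red sleeve 18 mm across between. Point: centre, on its axis; x along it (may be rolled about x). Starts in one of three V cradles 50 mm apart, axis 20 mm above the bench, end faces free: grip by them, over the 60 mm; rack plate 6 mm thick lies between. Wanted for the blue tray.
- col_green_c (a point): steel column with green label: cylinder 60 mm long on its side, 0.14 kg; round end nuts 24 mm across, 14 mm long, green sleeve 18 mm across between. Point: centre, on its axis; x along it (may be rolled about x). Starts in one of three V cradles 50 mm apart, axis 20 mm above the bench, end faces free: grip by them, over the 60 mm; rack plate 6 mm thick lies between. Wanted for the blue tray.
- col_yellow_c (a point): steel column with yellow label: cylinder 60 mm long on its side, 0.14 kg; round end nuts 24 mm across, 14 mm long, yellow sleeve 18 mm across between. Point: centre, on its axis; x along it (may be rolled about x). Starts in one of three V cradles 50 mm apart, axis 20 mm above the bench, end faces free: grip by them, over the 60 mm; rack plate 6 mm thick lies between. Not wanted: it stays in its cradle.
- chock_c (a point): orange rubber chock, a straight bar: 60 mm long, 26 mm wide, 18 mm high, sides upright to 13 mm, then the two long top edges bevelled, leaving the top 16 mm wide; square ends; 0.035 kg; lies on its 26 mm wide foot. Point: centre, 9 mm above the foot; x along its length, z up. Grip by its ends, over the 60 mm.
- bottle_amber_c (a point): small amber (dark brown) bottle, white label, blue cap, standing: body 46 mm across up to 52 mm high, then narrowing; cap 36 mm across from 66 to 88 mm (top); about 0.12 kg. Point: its centre, 44 mm above its underside; z up.
- bottle_clear_c (a point): clear glass bottle of the same shape and size as the amber one (46 mm across, 88 mm high, blue cap, white label). Not wanted: it stays where it is. Point: its centre, 44 mm above its underside; z up.
- vial_rack_c (a point): purple vial rack with twelve white-capped vials in it (one rigid piece): block 72 (x) by 50 (y) by 24 mm high, vials to 34 mm; about 0.11 kg. Point: its centre, 17 mm above its underside; z up. Grip the block across its 50 mm.
Not all that is in view belongs to the job. What is shaped like the part that bears col_red_c but brown is not meant. Of the things shaped like the tray_blue, the blue one is meant.

How it is judged:
By the outcome, as a careful person would: the job done as asked, in the order asked, and still so for the second after the job is handed in, with the robot touching nothing.
It also fails if it takes over 125 s, if anything falls off the work surface, if the arm or the gripper's body presses on something with over 40 N, if the wrist force passes 120 N, or if a joint passes its speed limit or range.

## Working session

There is one attempt and no reset: what is moved stays moved. The work goes in short steps, Python scripts to look and compute and a shell command to move; the robot and the scene stay as the last step left them, time stands still between calls to the robot, and variables do not carry over. Pictures are saved under pics/ and viewed, at most 14 in all, crops included, and the job is handed in when it is done.

```bash
mkdir -p pics; python3 - <<'E'
from station import telemetry, viewer
import cv2
o=telemetry.get_obs();print(o)
for n in("top","scene"):
    c=viewer.read_camera(n);cv2.imwrite(f"pics/{n}0.png",c["img"][:,:,::-1])
    print({k:v for k,v in c.items() if k!="img"})
E
```

```text
{'t': 0.0, 'q': array([-1.2320814 ,  0.47780935,  0.02232604,  1.55646612, -0.01147874,
        1.10930919, -0.08310261]), 'joint_vel': array([ 1.11318249e-04,  5.16603367e-05, -1.65785487e-04,  1.17698466e-03,
        1.47911737e-03, -1.28999735e-03,  1.20387726e-03]), 'joint_torque': array([ 2.57323936e-04, -5.96458304e+01,  1.60836093e+00, -2.81197125e+01,
        1.24795493e-02,  9.52612900e-03, -9.28380956e-06]), 'eef_pos': array([0.2914157 , 0.60818301, 0.23031308]), 'tool_rot': array([-1.31671025e-04,  2.21533847e-01,  9.75152237e-01, -9.22607070e-04]), 'contact_force': array([ 0.48620336,  0.29623128, -0.20031521]), 'torque': array([-0.01103271, -0.05714813, -0.03239811]), 'grasp_force': 0.0, 'gripper_width': 1.0001746638147981}
{'fx': 433.59213556715736, 'fy': 433.59213556715736, 'cx': 323.0437092545805, 'cy': 195.02357125390768, 'origin': array([ 0.34733362, -0.04046428,  1.08728637]), 'rotation': array([-0.70489437, -0.02936612,  0.04147296,  0.70748962])}
{'fx': 480.4538473467531, 'fy': 480.4538473467531, 'cx': 326.5354771654469, 'cy': 197.1789782451998, 'origin': array([ 1.06441898, -0.55715849,  0.9260741 ]), 'rotation': array([0.85206894, 0.32967052, 0.15015145, 0.37782326])}
```

View pics/top0.png

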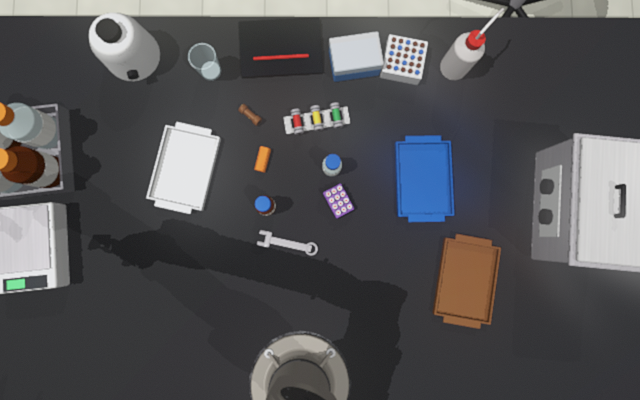

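View pics/scene0.png

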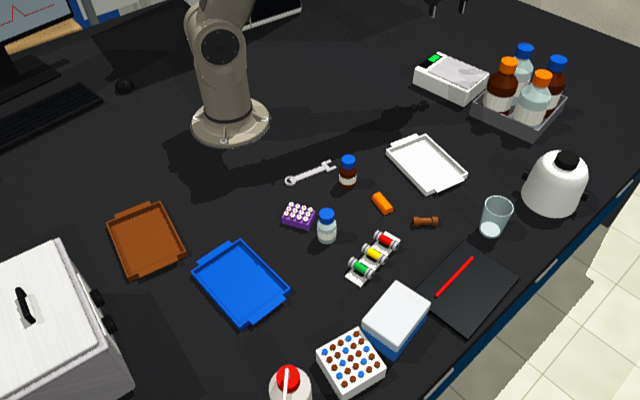

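Top view: blue tray (425,178), white tray (185,168), red, yellow and green columns at (297,120), (317,117) and (337,114), chock (262,159), amber bottle (265,205), clear bottle (332,165), vial rack (338,200). The brown column (250,113) and brown tray (467,282) are the decoys. Next I measure these.

```bash
cat > h.py <<'E'
import numpy as np, cv2
from scipy.spatial.transform import Rotation as R
from station import telemetry, viewer, search_frame, cut_out
def q2R(q): return R.from_quat(np.roll(q,-1))
def p2w(c,px,z):
    px=np.atleast_2d(np.array(px,float))
    d=np.c_[(px[:,0]-c["cx"])/c["fx"],-(px[:,1]-c["cy"])/c["fy"],-np.ones(len(px))]
    d=q2R(c["rotation"]).apply(d); o=c["origin"]
    return (o+d*((z-o[2])/d[:,2])[:,None])[:,:2]
def w2p(c,P):
    v=q2R(c["rotation"]).inv().apply(np.atleast_2d(P)-c["origin"])
    return np.c_[c["cx"]-c["fx"]*v[:,0]/v[:,2], c["cy"]+c["fy"]*v[:,1]/v[:,2]]
def blob(c,mask,z,dil=0):
    """largest blob: rect fit in world on plane z -> centre, long side, short side, yaw of long side (deg)"""
    m=mask.astype(np.uint8); cs=cv2.findContours(m,cv2.RETR_EXTERNAL,cv2.CHAIN_APPROX_NONE)[0]
    k=max(cs,key=cv2.contourArea)[:,0]; w=p2w(c,k,z)*1000
    (cx,cy),(a,b),t=cv2.minAreaRect(w.astype(np.float32))
    if a<b: a,b,t=b,a,t+90
    return np.round([cx,cy,a,b,(t+90)%180-90],1)
def go(x,y,z,yaw):
    """tool-frame shift & turn from now to TCP (x,y,z), pointing down, fingers closing along world yaw (deg)"""
    o=telemetry.get_obs(); T=q2R(o["tool_rot"])
    best=None
    for a in (yaw,yaw+180):
        yv=np.array([np.cos(np.radians(a)),np.sin(np.radians(a)),0]); zv=np.array([0,0,-1.])
        G=R.from_matrix(np.c_[np.cross(yv,zv),yv,zv]); rv=np.degrees((T.inv()*G).as_rotvec())
        if best is None or np.linalg.norm(rv)<np.linalg.norm(best): best=rv
    s=T.inv().apply(np.array([x,y,z])-o["eef_pos"])
    print("xyz",s.round(4),"rot",best.round(1),"q7",o["q"][6].round(2),"t",round(o["t"],1))
E
python3 - <<'E'
from h import *
c=viewer.read_camera("top")
print("tcp px",w2p(c,[[.291,.608,.23],[0,0,0]]).round())
for n,z in [("tray_blue",.018),("tray_white",.018),("col_red_c",.025),("col_green_c",.025),("col_yellow_c",.025),("chock_c",.018),("bottle_amber_c",.088),("bottle_clear_c",.088),("vial_rack_c",.03)]:
    for r in cut_out("top",n)[:4]: print(n,round(r["score"],2),np.round(r["pixel"]),blob(c,r["pixels"],z))
# cap centres by colour
hsv=cv2.cvtColor(c["img"],cv2.COLOR_RGB2HSV)
for n,(u,v) in dict(amber=(265,205),clear=(332,162)).items():
    m=cv2.inRange(hsv,(95,120,60),(120,255,255)); b=np.zeros_like(m); b[v-18:v+18,u-18:u+18]=m[v-18:v+18,u-18:u+18]
    print(n,blob(c,b>0,.08))
E
```

```text
tcp px [[-21. 270.]
 [299. 383.]]
tray_blue 0.58 [464. 283.] [ 244.7 -409.3  218.2  145.   -10.2]
tray_blue 0.55 [425. 182.] [ 495.2 -312.3  214.3  144.2    1.7]
tray_white 0.73 [182. 170.] [522.4 284.8 217.4 147.5 -14. ]
tray_white 0.51 [331. 165.] [ 5.289e+02 -8.180e+01  5.310e+01  4.500e+01 -3.000e-01]
col_red_c 0.57 [250. 116.] [656.  122.9  68.3  25.4  49. ]
col_red_c 0.56 [295. 122.] [639.3   4.7  65.2  23.8   8.9]
col_red_c 0.26 [338. 197.] [441.1 -96.7  72.9  54.2  26.2]
col_green_c 0.58 [337. 117.] [654.7 -93.4  63.7  21.2   9.3]
col_yellow_c 0.65 [318. 117.] [648.5 -44.2  64.3  24.    9. ]
chock_c 0.76 [265. 158.] [543.9  90.9  62.4  28.4 -15.3]
bottle_amber_c 0.81 [262. 206.] [424.9  76.6  46.1  41.5  71.4]
bottle_clear_c 0.9 [332. 166.] [ 5.159e+02 -7.790e+01  5.200e+01  4.440e+01 -2.000e-01]
vial_rack_c 0.63 [337. 200.] [438.8 -96.7  74.4  52.9  28.2]
vial_rack_c 0.44 [184. 170.] [523.1 282.1 217.8 144.2 -12.9]
amber [429.2  84.   37.2  35.   89.8]
clear [ 5.279e+02 -8.180e+01  3.580e+01  3.300e+01 -3.000e-01]
```

```bash
python3 - <<'E'
from h import *
o=telemetry.get_obs();print(q2R(o["tool_rot"]).as_matrix().round(3))
go(.640,.005,.16,9)
go(.495,-.312,.16,91.7)
E
```

```text
[[-0.902  0.432  0.   ]
 [ 0.432  0.902  0.   ]
 [ 0.     0.    -1.   ]]
xyz [-0.575  -0.394   0.0713] rot [ 0.  -0.  55.4] q7 -0.08 t 0.6
xyz [-0.5812 -0.7425  0.0713] rot [  0.    0.  -27.3] q7 -0.08 t 0.6
```

```bash
python3 -m crank '[{"delta_rot":[0,0,55.4],"xyz":[-0.575,-0.394,0.03],"fingers":-1},{"delta_rot":[0,0,55.4],"xyz":[-0.575,-0.394,0.03],"fingers":-1},{"delta_rot":[0,0,55.4],"xyz":[-0.575,-0.394,0.03],"fingers":-1},{"delta_rot":[0,0,55.4],"xyz":[-0.575,-0.394,0.03],"fingers":-1},{"delta_rot":[0,0,55.4],"xyz":[-0.575,-0.394,0.03],"fingers":-1},{"delta_rot":[0,0,55.4],"xyz":[-0.575,-0.394,0.03],"fingers":-1},{"delta_rot":[0,0,55.4],"xyz":[-0.575,-0.394,0.03],"fingers":-1},{"delta_rot":[0,0,55.4],"xyz":[-0.575,-0.394,0.03],"fingers":-1},{"delta_rot":[0,0,55.4],"xyz":[-0.575,-0.394,0.03],"fingers":-1},{"delta_rot":[0,0,55.4],"xyz":[-0.575,-0.394,0.03],"fingers":-1}]' 40; python3 -c "
from h import *
go(.640,.005,.16,9)"
```

```text
t: 1.6
eef_pos: [0.5421, 0.1744, 0.2101]
tool_rot: [0.0, 0.649, 0.761, 0.0]
contact_force: [0.2, 0.2, 0.4]
gripper_width: 0.999
grasp_force: 0.0
xyz [-0.1827  0.0701  0.0501] rot [ 0. -0.  0.] q7 -0.12 t 1.6
```

```bash
python3 -m crank '[{"delta_rot":[0,0,0],"xyz":[-0.183,0.07,0.05],"fingers":-1},{"delta_rot":[0,0,0],"xyz":[-0.183,0.07,0.05],"fingers":-1},{"delta_rot":[0,0,0],"xyz":[-0.183,0.07,0.05],"fingers":-1},{"delta_rot":[0,0,0],"xyz":[-0.183,0.07,0.05],"fingers":-1},{"delta_rot":[0,0,0],"xyz":[-0.183,0.07,0.05],"fingers":-1},{"delta_rot":[0,0,0],"xyz":[-0.183,0.07,0.05],"fingers":-1},{"delta_rot":[0,0,0],"xyz":[-0.183,0.07,0.05],"fingers":-1}]'; python3 - <<'E'
from h import *
c=viewer.read_camera("wrist");cv2.imwrite("pics/w1.png",c["img"][:,:,::-1])
print({k:v for k,v in c.items() if k!="img"})
for n in("col_red_c","col_green_c","col_yellow_c"):
    for r in cut_out("wrist",n): print(n,round(r["score"],2),np.round(r["pixel"]),blob(c,r["pixels"],.022))
go(.640,.005,.004,9)
E
```

```text
t: 2.3
eef_pos: [0.6388, 0.0079, 0.1599]
tool_rot: [-0.0, 0.649, 0.761, 0.0]
contact_force: [-0.2, 0.5, -0.3]
gripper_width: 0.998
grasp_force: 0.0
{'fx': 320.31429477605667, 'fy': 320.31429477605667, 'cx': 315.4176297670315, 'cy': 199.69080391778718, 'origin': array([0.6265648 , 0.08793991, 0.30113659]), 'rotation': array([ 0.98427077, -0.15762789, -0.01208243,  0.07885754])}
col_red_c 0.95 [316. 190.] [640.2   7.9  61.2  23.6   9.2]
col_red_c 0.92 [364.  52.] [659.7 125.5  61.   23.6  48.7]
col_green_c 0.89 [315. 282.] [655.3 -89.6  60.6  29.   10.7]
col_yellow_c 0.56 [318. 237.] [649.  -40.5  60.7  25.1   9.2]
xyz [-0.0034  0.0005  0.1562] rot [ 0.  -0.   0.2] q7 0.25 t 2.5
```

View pics/w1.png

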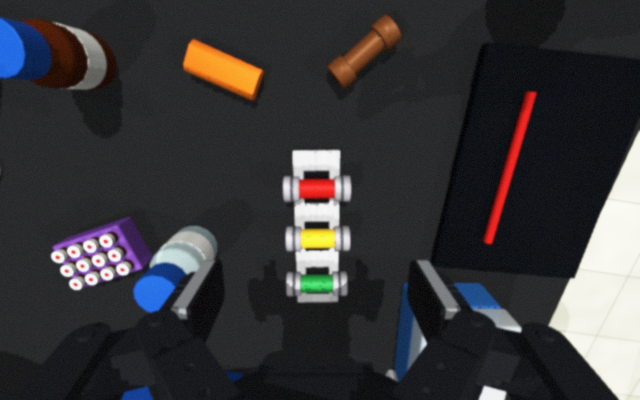

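The wrist view shows the red column at (316,190), ready to grip, with its ends clear of the rack plate. I descend and grip it.

```bash
python3 -m crank '[{"delta_rot":[0,0,0],"xyz":[-0.002,0.001,0.05],"fingers":-1},{"delta_rot":[0,0,0],"xyz":[-0.002,0.001,0.1],"fingers":-1},{"delta_rot":[0,0,0],"xyz":[-0.002,0.001,0.14],"fingers":-1},{"delta_rot":[0,0,0],"xyz":[-0.002,0.001,0.156],"fingers":-1},{"delta_rot":[0,0,0],"xyz":[-0.002,0.001,0.156],"fingers":-1},{"delta_rot":[0,0,0],"xyz":[-0.002,0.001,0.156],"fingers":0.6},{"delta_rot":[0,0,0],"xyz":[-0.002,0.001,0.156],"fingers":0.6},{"delta_rot":[0,0,0],"xyz":[-0.002,0.001,0.156],"fingers":0.6},{"delta_rot":[0,0,0],"xyz":[-0.002,0.001,0.156],"fingers":0.6},{"delta_rot":[0,0,0],"xyz":[-0.002,0.001,0.156],"fingers":0.6}]' 40
```

```text
t: 3.5
eef_pos: [0.6424, 0.0045, 0.0065]
tool_rot: [0.001, 0.649, 0.76, 0.002]
contact_force: [-1.1, 0.9, 7.2]
gripper_width: 0.693
grasp_force: 43.4
```

```bash
python3 -m crank '[{"delta_rot":[0,0,0],"xyz":[0,0,-0.03],"fingers":0.6},{"delta_rot":[0,0,0],"xyz":[0,0,-0.07],"fingers":0.6},{"delta_rot":[0,0,0],"xyz":[0,0,-0.11],"fingers":0.6},{"delta_rot":[0,0,0],"xyz":[0,0,-0.14],"fingers":0.6},{"delta_rot":[0,0,0],"xyz":[0,0,-0.14],"fingers":0.6}]'; python3 - <<'E'
from h import *
c=viewer.read_camera("wrist");cv2.imwrite("pics/w2.png",c["img"][:,:,::-1])
o=telemetry.get_obs();T=q2R(o["tool_rot"])
for r in cut_out("wrist","col_red_c"): 
    b=blob(c,r["pixels"],o["eef_pos"][2]+.016);print(round(r["score"],2),np.round(r["pixel"]),b, T.inv().apply(np.r_[b[:2]/1000,o["eef_pos"][2]+.016]-o["eef_pos"]).round(4))
# blue tray rim from the top camera
c=viewer.read_camera("top");h=cv2.cvtColor(c["img"],cv2.COLOR_RGB2HSV)
m=cv2.inRange(h,(100,150,60),(125,255,255));b=np.zeros_like(m);b[130:225,385:465]=m[130:225,385:465]
print("tray",blob(c,b>0,.018)); 
yaw=np.radians(1.7);X=np.array([np.cos(yaw),np.sin(yaw)])
p=np.array([.495,-.312])+X*.072
print(p);go(p[0],p[1],.12,91.7)
E
```

```text
t: 4.0
eef_pos: [0.6438, 0.0041, 0.15]
tool_rot: [0.003, 0.65, 0.76, 0.004]
contact_force: [1.1, -0.4, -1.1]
gripper_width: 0.688
grasp_force: 44.6
0.84 [358.  44.] [644.3 103.8  29.2  10.9  49.5] [ 0.0978  0.0177 -0.0159]
0.68 [316. 276.] [643.5   7.6  64.6  27.6   9.3] [ 0.0029  0.0019 -0.016 ]
tray [ 497.7 -311.9  217.3  142.5    0.5]
[ 0.56696831 -0.30986403]
xyz [-0.2993 -0.1212  0.0236] rot [  0.   -0.  -82.7] q7 0.26 t 4.2
```

View pics/w2.png

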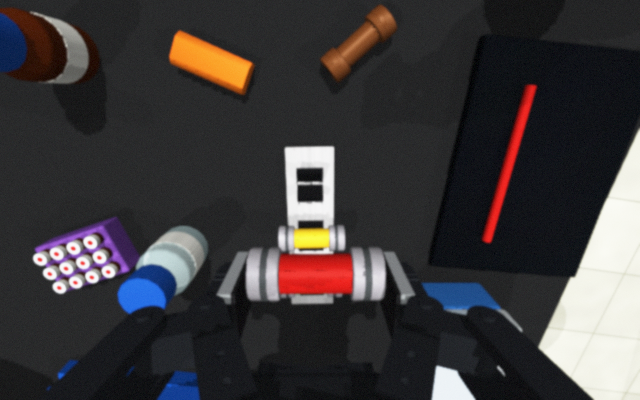

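The red column is held squarely in the fingers at (316,276). The yellow one has stayed in its cradle. Now to the blue tray.

```bash
python3 -m crank '[{"delta_rot":[0,0,-82.7],"xyz":[-0.299,-0.121,0],"fingers":0.6},{"delta_rot":[0,0,-82.7],"xyz":[-0.299,-0.121,0],"fingers":0.6},{"delta_rot":[0,0,-82.7],"xyz":[-0.299,-0.121,0],"fingers":0.6},{"delta_rot":[0,0,-82.7],"xyz":[-0.299,-0.121,0],"fingers":0.6},{"delta_rot":[0,0,-82.7],"xyz":[-0.299,-0.121,0],"fingers":0.6},{"delta_rot":[0,0,-82.7],"xyz":[-0.299,-0.121,0],"fingers":0.6},{"delta_rot":[0,0,-82.7],"xyz":[-0.299,-0.121,0],"fingers":0.6},{"delta_rot":[0,0,-82.7],"xyz":[-0.299,-0.121,0],"fingers":0.6},{"delta_rot":[0,0,-82.7],"xyz":[-0.299,-0.121,0],"fingers":0.6},{"delta_rot":[0,0,-82.7],"xyz":[-0.299,-0.121,0],"fingers":0.6}]'; python3 - <<'E'
from h import *
c=viewer.read_camera("wrist");cv2.imwrite("pics/w3.png",c["img"][:,:,::-1])
for r in cut_out("wrist","tray_blue")[:2]: print(round(r["score"],2),np.round(r["pixel"]),blob(c,r["pixels"],.018))
o=telemetry.get_obs();print(o["eef_pos"],o["q"][6])
E
```

```text
t: 5.15
eef_pos: [0.5663, -0.3096, 0.1418]
tool_rot: [-0.001, -0.017, 1.0, 0.001]
contact_force: [-0.8, 0.3, -1.4]
gripper_width: 0.691
grasp_force: 44.5
0.78 [316. 103.] [ 511.2 -311.   183.4  138.7    0.8]
[ 0.56647112 -0.30948463  0.14205251] 2.0430939852315904
```

View pics/w3.png

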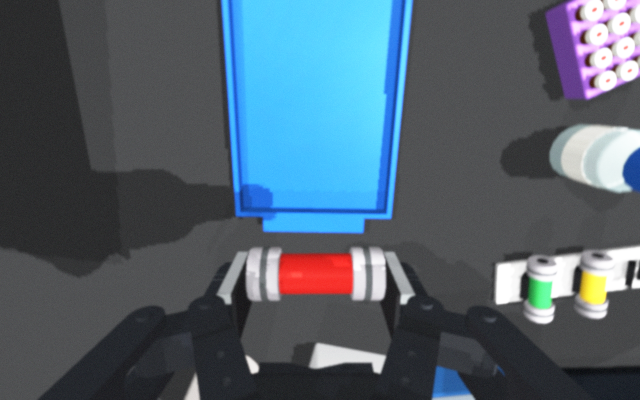

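The picture shows the tray's far end wall: outer corners about (237,217) and (393,217), side walls running up from them. I work out the pose from the edges.

```bash
python3 - <<'E'
from h import *
c=viewer.read_camera("wrist")
h=cv2.cvtColor(c["img"],cv2.COLOR_RGB2HSV)
m=cv2.inRange(h,(98,120,50),(125,255,255)).astype(bool)
# outer side edges along rows, at z=.018 (rim)
L=[];Rr=[]
for v in range(20,205,5):
    us=np.where(m[v,200:430])[0]+200; L.append((us.min(),v)); Rr.append((us.max()+1,v))
wl=p2w(c,L,.018);wr=p2w(c,Rr,.018)
print("left y",np.polyfit(wl[:,0],wl[:,1],1).round(4),"right",np.polyfit(wr[:,0],wr[:,1],1).round(4))
print("at x=.5:",[np.polyval(np.polyfit(w[:,0],w[:,1],1),.5).round(4) for w in(wl,wr)])
# end: columns outside lip but within the tray (lip between 263..365)
E_=[]
for u in list(range(244,258,3))+list(range(370,388,3)):
    vs=np.where(m[150:245,u])[0]+150; E_.append((u,vs.max()+1))
print("end outer",E_,p2w(c,E_,.018).round(4).tolist())
g=cv2.cvtColor(c["img"],cv2.COLOR_RGB2GRAY); print("profile u=250",g[198:240,250],"u=380",g[198:240,380])
print(p2w(c,[[250,v] for v in(205,209,213,217)],.018).round(4).tolist())
E
```

```text
left y [ 0.0135 -0.3874] right [ 0.0154 -0.2487]
at x=.5: [np.float64(-0.3806), np.float64(-0.241)]
end outer [(244, np.int64(217)), (247, np.int64(217)), (250, np.int64(217)), (253, np.int64(217)), (256, np.int64(217)), (370, np.int64(219)), (373, np.int64(220)), (376, np.int64(220)), (379, np.int64(220)), (382, np.int64(220)), (385, np.int64(220))] [[0.5914, -0.3711], [0.5913, -0.3684], [0.5912, -0.3657], [0.5911, -0.3631], [0.5911, -0.3604], [0.5898, -0.2592], [0.5907, -0.2564], [0.5906, -0.2538], [0.5905, -0.2511], [0.5905, -0.2484], [0.5904, -0.2458]]
profile u=250 [ 87  84  88  82  82  83  86  84  74  75  70  71  77  83  94  98 101  97
  91  82  79  78  76  78  78  83  77  79  79  78  78  80  78  78  79  78
  77  78  79  81  76  78] u=380 [ 98 101  99 100  98  99  99 103 102 102  92  81  74  71  81 108 143 156
 161 153 132 100  87  84  83  82  85  82  81  84  82  83  83  81  82  83
  80  81  85  84  80  84]
[[0.58, -0.3654], [0.5837, -0.3655], [0.5874, -0.3656], [0.5912, -0.3657]]
```

```bash
python3 -m crank '[{"delta_rot":[0,0,0.9],"xyz":[0,0,0.05],"fingers":0.6},{"delta_rot":[0,0,0.9],"xyz":[0,0,0.09],"fingers":0.6},{"delta_rot":[0,0,0.9],"xyz":[0,0,0.12],"fingers":0.6},{"delta_rot":[0,0,0.9],"xyz":[0,0,0.13],"fingers":0.6},{"delta_rot":[0,0,0.9],"xyz":[0,0,0.134],"fingers":0.6},{"delta_rot":[0,0,0.9],"xyz":[0,0,0.134],"fingers":0.6}]'
```

```text
t: 5.9
eef_pos: [0.5681, -0.3101, 0.0104]
tool_rot: [0.0, -0.007, 1.0, -0.0]
contact_force: [-0.2, 0.5, -0.0]
gripper_width: 0.695
grasp_force: 44.4
```

```bash
python3 -m crank '[{"delta_rot":[0,0,0],"xyz":[0,0,0.003],"fingers":0.6},{"delta_rot":[0,0,0],"xyz":[0,0,0.005],"fingers":0.6},{"delta_rot":[0,0,0],"xyz":[0,0,0.005],"fingers":0.6},{"delta_rot":[0,0,0],"xyz":[0,0,0.005],"fingers":0.6}]'; python3 -m crank '[{"delta_rot":[0,0,0],"xyz":[-0.004,0,0],"fingers":0.6},{"delta_rot":[0,0,0],"xyz":[-0.006,0,0],"fingers":0.6},{"delta_rot":[0,0,0],"xyz":[-0.006,0,0],"fingers":0.6}]'
```

```text
t: 6.3
eef_pos: [0.5678, -0.3099, 0.0053]
tool_rot: [0.0, -0.007, 1.0, -0.0]
contact_force: [-0.2, 0.4, -1.3]
gripper_width: 0.695
grasp_force: 44.4
t: 6.6
eef_pos: [0.5743, -0.3096, 0.0049]
tool_rot: [0.0, -0.007, 1.0, -0.0]
contact_force: [-0.2, 0.3, -1.2]
gripper_width: 0.695
grasp_force: 44.4
```

```bash
python3 -m crank '[{"delta_rot":[0,0,0],"xyz":[-0.002,0,0.0],"fingers":0.6},{"delta_rot":[0,0,0],"xyz":[-0.003,0,0.0],"fingers":0.6},{"delta_rot":[0,0,0],"xyz":[-0.003,0,0.0],"fingers":0.6}]'; python3 -m crank '[{"delta_rot":[0,0,0],"xyz":[0,0,0.002],"fingers":0.6},{"delta_rot":[0,0,0],"xyz":[0,0,0.002],"fingers":0.6},{"delta_rot":[0,0,0],"xyz":[0,0,0.002],"fingers":0.6}]'
```

```text
t: 6.9
eef_pos: [0.5747, -0.3098, 0.0045]
tool_rot: [-0.002, -0.007, 1.0, 0.0]
contact_force: [-4.5, 0.6, 1.5]
gripper_width: 0.695
grasp_force: 47.2
t: 7.2
eef_pos: [0.5747, -0.3102, 0.0026]
tool_rot: [-0.002, -0.006, 1.0, 0.0]
contact_force: [-5.3, -0.3, 2.2]
gripper_width: 0.695
grasp_force: 47.3
```

```bash
python3 -m crank '[{"delta_rot":[0,0,0],"xyz":[0,0,0.002],"fingers":0.6},{"delta_rot":[0,0,0],"xyz":[0,0,0.002],"fingers":0.6},{"delta_rot":[0,0,0],"xyz":[0,0,0.002],"fingers":0.6}]'
```

```text
t: 7.5
eef_pos: [0.5748, -0.3102, 0.0024]
tool_rot: [-0.002, -0.006, 1.0, 0.0]
contact_force: [-10.3, 3.9, 18.0]
gripper_width: 0.692
grasp_force: 50.3
```

```bash
python3 -m crank '[{"delta_rot":[0,0,0],"xyz":[0.001,0,-0.002],"fingers":0.6},{"delta_rot":[0,0,0],"xyz":[0.001,0,-0.002],"fingers":-0.7},{"delta_rot":[0,0,0],"xyz":[0.001,0,-0.002],"fingers":-0.8},{"delta_rot":[0,0,0],"xyz":[0.001,0,-0.002],"fingers":-0.9},{"delta_rot":[0,0,0],"xyz":[0.001,0,-0.002],"fingers":-0.9},{"delta_rot":[0,0,0],"xyz":[0.001,0,-0.02],"fingers":-0.9},{"delta_rot":[0,0,0],"xyz":[0.001,0,-0.06],"fingers":-0.9},{"delta_rot":[0,0,0],"xyz":[0.001,0,-0.11],"fingers":-1},{"delta_rot":[0,0,0],"xyz":[0.001,0,-0.155],"fingers":-1},{"delta_rot":[0,0,0],"xyz":[0.001,0,-0.155],"fingers":-1}]'; python3 - <<'E'
from h import *
c=viewer.read_camera("wrist");cv2.imwrite("pics/w4.png",c["img"][:,:,::-1])
for r in cut_out("wrist","col_red_c")[:2]: print(round(r["score"],2),np.round(r["pixel"]),blob(c,r["pixels"],.018))
go(.6565,-.0915,.16,9.2)
E
```

```text
t: 8.5
eef_pos: [0.5816, -0.3129, 0.1661]
tool_rot: [0.008, -0.007, 1.0, -0.004]
contact_force: [0.7, 0.1, -0.4]
gripper_width: 0.997
grasp_force: 0.0
0.92 [319. 174.] [ 571.7 -309.1   61.3   23.7  -89. ]
0.54 [587.  29.] [456.7 -96.6  84.4  51.3 -89.3]
xyz [-0.0816  0.2182 -0.0006] rot [ 0.1  0.5 81.6] q7 2.02 t 8.6
```

View pics/w4.png

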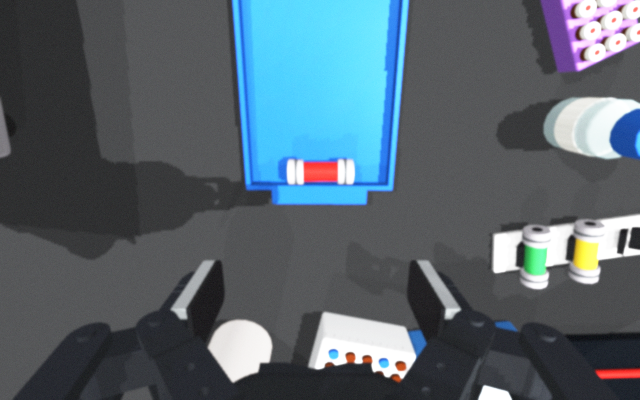

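Red lies across the tray against the end wall (319,174). Next, green.

```bash
python3 -m crank '[{"delta_rot":[0.1,0.5,81.6],"xyz":[-0.082,0.218,0],"fingers":-1},{"delta_rot":[0.1,0.5,81.6],"xyz":[-0.082,0.218,0],"fingers":-1},{"delta_rot":[0.1,0.5,81.6],"xyz":[-0.082,0.218,0],"fingers":-1},{"delta_rot":[0.1,0.5,81.6],"xyz":[-0.082,0.218,0],"fingers":-1},{"delta_rot":[0.1,0.5,81.6],"xyz":[-0.082,0.218,0],"fingers":-1},{"delta_rot":[0.1,0.5,81.6],"xyz":[-0.082,0.218,0],"fingers":-1},{"delta_rot":[0.1,0.5,81.6],"xyz":[-0.082,0.218,0],"fingers":-1},{"delta_rot":[0.1,0.5,81.6],"xyz":[-0.082,0.218,0],"fingers":-1},{"delta_rot":[0.1,0.5,81.6],"xyz":[-0.082,0.218,0],"fingers":-1},{"delta_rot":[0.1,0.5,81.6],"xyz":[-0.082,0.218,0],"fingers":-1}]'; python3 - <<'E'
from h import *
c=viewer.read_camera("wrist")
for n in("col_green_c","col_yellow_c"):
  for r in cut_out("wrist",n)[:2]: print(n,round(r["score"],2),np.round(r["pixel"]),blob(c,r["pixels"],.022))
go(.6565,-.0915,.005,9.2)
E
```

```text
t: 9.6
eef_pos: [0.6544, -0.0903, 0.1549]
tool_rot: [-0.004, 0.65, 0.76, -0.001]
contact_force: [-0.3, 0.4, 0.2]
gripper_width: 0.997
grasp_force: 0.0
col_green_c 0.67 [316. 187.] [655.7 -90.3  61.7  24.4  10.3]
col_yellow_c 0.82 [322. 132.] [649.  -41.5  61.3  23.5  10.1]
xyz [-0.0022  0.003   0.1501] rot [-0.4 -0.3  0.1] q7 0.41 t 9.8
```

```bash
python3 -m crank '[{"delta_rot":[-0.4,-0.3,0],"xyz":[-0.001,0.001,0.05],"fingers":-1},{"delta_rot":[-0.4,-0.3,0],"xyz":[-0.001,0.001,0.1],"fingers":-1},{"delta_rot":[-0.4,-0.3,0],"xyz":[-0.001,0.001,0.135],"fingers":-1},{"delta_rot":[-0.4,-0.3,0],"xyz":[-0.001,0.001,0.151],"fingers":-1},{"delta_rot":[-0.4,-0.3,0],"xyz":[-0.001,0.001,0.151],"fingers":-1},{"delta_rot":[-0.4,-0.3,0],"xyz":[-0.001,0.001,0.151],"fingers":0.6},{"delta_rot":[-0.4,-0.3,0],"xyz":[-0.001,0.001,0.151],"fingers":0.6},{"delta_rot":[-0.4,-0.3,0],"xyz":[-0.001,0.001,0.151],"fingers":0.6},{"delta_rot":[-0.4,-0.3,0],"xyz":[-0.001,0.001,0.151],"fingers":0.6}]' 40; python3 -m crank '[{"delta_rot":[0,0,0],"xyz":[0,0,-0.03],"fingers":0.6},{"delta_rot":[0,0,0],"xyz":[0,0,-0.07],"fingers":0.6},{"delta_rot":[0,0,0],"xyz":[0,0,-0.11],"fingers":0.6},{"delta_rot":[0,0,0],"xyz":[0,0,-0.14],"fingers":0.6},{"delta_rot":[0,0,0],"xyz":[0,0,-0.14],"fingers":0.6}]'; python3 - <<'E'
from h import *
go(.541,-.3105,.14,90.8)
E
```

```text
t: 10.65
eef_pos: [0.6567, -0.0912, 0.0073]
tool_rot: [0.002, 0.648, 0.762, 0.001]
contact_force: [0.6, 0.2, 6.3]
gripper_width: 0.691
grasp_force: 43.7
t: 11.15
eef_pos: [0.6577, -0.0915, 0.1507]
tool_rot: [0.004, 0.648, 0.761, 0.003]
contact_force: [-0.5, -0.1, -0.8]
gripper_width: 0.691
grasp_force: 44.4
xyz [-0.1975 -0.1502  0.0096] rot [  0.4   0.5 -81.6] q7 0.42 t 11.2
```

```bash
python3 -m crank '[{"delta_rot":[0.4,0.5,-81.6],"xyz":[-0.198,-0.15,0],"fingers":0.6},{"delta_rot":[0.4,0.5,-81.6],"xyz":[-0.198,-0.15,0],"fingers":0.6},{"delta_rot":[0.4,0.5,-81.6],"xyz":[-0.198,-0.15,0],"fingers":0.6},{"delta_rot":[0.4,0.5,-81.6],"xyz":[-0.198,-0.15,0],"fingers":0.6},{"delta_rot":[0.4,0.5,-81.6],"xyz":[-0.198,-0.15,0],"fingers":0.6},{"delta_rot":[0.4,0.5,-81.6],"xyz":[-0.198,-0.15,0],"fingers":0.6},{"delta_rot":[0.4,0.5,-81.6],"xyz":[-0.198,-0.15,0],"fingers":0.6},{"delta_rot":[0.4,0.5,-81.6],"xyz":[-0.198,-0.15,0],"fingers":0.6},{"delta_rot":[0.4,0.5,-81.6],"xyz":[-0.198,-0.15,0],"fingers":0.6},{"delta_rot":[0.4,0.5,-81.6],"xyz":[-0.198,-0.15,0],"fingers":0.6}]'; python3 - <<'E'
from h import *
c=viewer.read_camera("wrist")
for n in("col_green_c","col_red_c"):
  for r in cut_out("wrist",n)[:1]: print(n,round(r["score"],2),np.round(r["pixel"]),blob(c,r["pixels"],.018))
go(.541,-.3105,.008,90.8)
E
```

```text
t: 12.15
eef_pos: [0.5375, -0.31, 0.1442]
tool_rot: [-0.005, -0.01, 1.0, 0.0]
contact_force: [0.4, -0.3, -1.6]
gripper_width: 0.694
grasp_force: 44.3
col_green_c 0.82 [316. 278.] [ 624.1 -307.2  132.5   58.6  -88.8]
col_red_c 0.79 [317. 228.] [ 571.  -309.2   61.    25.4  -88.8]
xyz [-0.0048 -0.0006  0.1363] rot [ 0.  -0.6 -0.1] q7 2.04 t 12.3
```

```bash
python3 -m crank '[{"delta_rot":[0,-0.6,0],"xyz":[-0.002,0,0.05],"fingers":0.6},{"delta_rot":[0,-0.6,0],"xyz":[-0.002,0,0.1],"fingers":0.6},{"delta_rot":[0,-0.6,0],"xyz":[-0.002,0,0.13],"fingers":0.6},{"delta_rot":[0,-0.6,0],"xyz":[-0.002,0,0.138],"fingers":0.6},{"delta_rot":[0,-0.6,0],"xyz":[-0.002,0,0.138],"fingers":0.6},{"delta_rot":[0,-0.6,0],"xyz":[-0.002,0,0.138],"fingers":0.6}]'; python3 -c "
from h import *
go(.5507,-.3105,.004,90.8)"
```

```text
t: 12.9
eef_pos: [0.5397, -0.3107, 0.0078]
tool_rot: [0.001, -0.007, 1.0, -0.0]
contact_force: [-0.6, 0.6, -0.5]
gripper_width: 0.69
grasp_force: 44.3
xyz [-0.011   0.      0.0038] rot [-0.   0.1 -0. ] q7 2.05 t 12.9
```

```bash
python3 -m crank '[{"delta_rot":[0,0,0],"xyz":[0,0,0.003],"fingers":0.6},{"delta_rot":[0,0,0],"xyz":[-0.004,0,0.003],"fingers":0.6},{"delta_rot":[0,0,0],"xyz":[-0.008,0,0.003],"fingers":0.6},{"delta_rot":[0,0,0],"xyz":[-0.01,0,0.003],"fingers":0.6},{"delta_rot":[0,0,0],"xyz":[-0.011,0,0.003],"fingers":0.6},{"delta_rot":[0,0,0],"xyz":[-0.011,0,0.003],"fingers":0.6}]'; python3 -m crank '[{"delta_rot":[0,0,0],"xyz":[-0.002,0,0.001],"fingers":0.6},{"delta_rot":[0,0,0],"xyz":[-0.002,0,0.001],"fingers":0.6},{"delta_rot":[0,0,0],"xyz":[-0.002,0,0.001],"fingers":0.6}]'
```

```text
t: 13.5
eef_pos: [0.5488, -0.3101, 0.0036]
tool_rot: [-0.0, -0.007, 1.0, 0.0]
contact_force: [-4.6, 0.1, 1.3]
gripper_width: 0.698
grasp_force: 44.7
t: 13.8
eef_pos: [0.549, -0.3101, 0.0033]
tool_rot: [-0.002, -0.006, 1.0, 0.001]
contact_force: [-10.3, 1.8, 14.1]
gripper_width: 0.696
grasp_force: 46.0
```

```bash
python3 -m crank '[{"delta_rot":[0,0,0],"xyz":[0.001,0,-0.001],"fingers":0.6},{"delta_rot":[0,0,0],"xyz":[0.001,0,-0.001],"fingers":-0.7},{"delta_rot":[0,0,0],"xyz":[0.001,0,-0.001],"fingers":-0.8},{"delta_rot":[0,0,0],"xyz":[0.001,0,-0.001],"fingers":-0.9},{"delta_rot":[0,0,0],"xyz":[0.001,0,-0.001],"fingers":-0.9},{"delta_rot":[0,0,0],"xyz":[0.001,0,-0.02],"fingers":-0.9},{"delta_rot":[0,0,0],"xyz":[0.001,0,-0.06],"fingers":-0.9},{"delta_rot":[0,0,0],"xyz":[0.001,0,-0.11],"fingers":-1},{"delta_rot":[0,0,0],"xyz":[0.001,0,-0.155],"fingers":-1},{"delta_rot":[0,0,0],"xyz":[0.001,0,-0.155],"fingers":-1}]'; python3 - <<'E'
from h import *
c=viewer.read_camera("wrist");cv2.imwrite("pics/w5.png",c["img"][:,:,::-1])
for n in("col_green_c","col_red_c"):
  for r in cut_out("wrist",n)[:1]: print(n,round(r["score"],2),np.round(r["pixel"]),blob(c,r["pixels"],.018))
go(.545,.092,.16,-15.3)
E
```

```text
t: 14.8
eef_pos: [0.5549, -0.3122, 0.1651]
tool_rot: [0.006, -0.007, 1.0, -0.003]
contact_force: [0.3, -0.1, -0.5]
gripper_width: 0.998
grasp_force: 0.0
col_green_c 0.81 [317. 173.] [ 548.4 -308.5   62.2   24.    89.9]
col_red_c 0.85 [320. 205.] [ 572.4 -308.5   61.3   25.1  -89. ]
xyz [-2.000e-04  4.018e-01 -2.300e-03] rot [ -0.    0.1 -73.9] q7 2.04 t 14.9
```

View pics/w5.png

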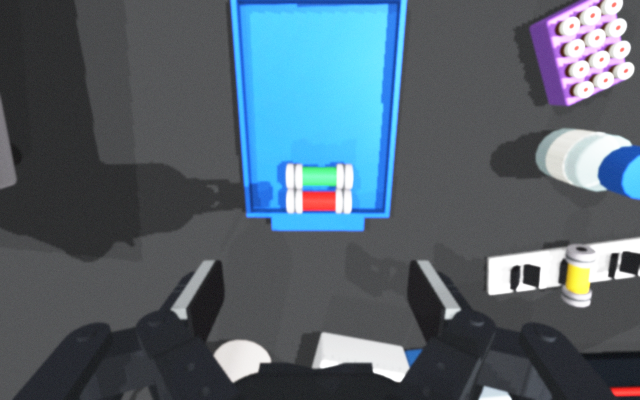

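Red and green lie side by side at (320,203) and (319,176). Next, the chock: I turn by +106° to stay inside the last joint's range.

```bash
python3 -m crank '[{"delta_rot":[0,0,8],"xyz":[0,0.05,0],"fingers":-1},{"delta_rot":[0,0,16],"xyz":[0,0.1,0],"fingers":-1},{"delta_rot":[0,0,24],"xyz":[0,0.15,0],"fingers":-1},{"delta_rot":[0,0,32],"xyz":[0,0.2,0],"fingers":-1},{"delta_rot":[0,0,40],"xyz":[0,0.25,0],"fingers":-1},{"delta_rot":[0,0,48],"xyz":[0,0.3,0],"fingers":-1},{"delta_rot":[0,0,56],"xyz":[0,0.34,0],"fingers":-1},{"delta_rot":[0,0,64],"xyz":[0,0.38,0],"fingers":-1},{"delta_rot":[0,0,72],"xyz":[0,0.4,0],"fingers":-1},{"delta_rot":[0,0,80],"xyz":[0,0.4,0],"fingers":-1}]'; python3 - <<'E'
from h import *
go(.545,.092,.15,-15.3)
E
```

```text
t: 15.95
eef_pos: [0.5436, 0.0945, 0.1558]
tool_rot: [-0.001, 0.637, 0.771, -0.001]
contact_force: [0.9, 0.6, -0.3]
gripper_width: 0.997
grasp_force: 0.0
xyz [-0.0027  0.001   0.0058] rot [-0.2 -0.  26.2] q7 0.03 t 15.9
```

```bash
python3 -m crank '[{"delta_rot":[0,0,8],"xyz":[-0.002,0.001,0.005],"fingers":-1},{"delta_rot":[0,0,16],"xyz":[-0.002,0.001,0.005],"fingers":-1},{"delta_rot":[0,0,24],"xyz":[-0.002,0.001,0.005],"fingers":-1},{"delta_rot":[0,0,26.2],"xyz":[-0.002,0.001,0.005],"fingers":-1},{"delta_rot":[0,0,26.2],"xyz":[-0.002,0.001,0.005],"fingers":-1}]'; python3 - <<'E'
from h import *
c=viewer.read_camera("wrist")
r=cut_out("wrist","chock_c")[0];b=blob(c,r["pixels"],.014);print(round(r["score"],2),np.round(r["pixel"]),b)
h=cv2.cvtColor(c["img"],cv2.COLOR_RGB2HSV);m=cv2.inRange(h,(5,150,90),(18,255,255));print(blob(c,m>0,.014))
go(b[0]/1000,b[1]/1000,.002,b[4])
E
```

```text
t: 16.45
eef_pos: [0.5453, 0.088, 0.1511]
tool_rot: [-0.0, 0.795, 0.606, -0.001]
contact_force: [0.5, 0.4, 0.3]
gripper_width: 0.997
grasp_force: 0.0
0.65 [316. 178.] [546.4  96.9  60.8  29.3 -12.8]
[546.6  96.9  62.2  29.6 -14.1]
xyz [ 0.0089 -0.0015  0.1496] rot [-0.1  0.1 -2.5] q7 -0.36 t 16.6
```

```bash
python3 -m crank '[{"delta_rot":[0,0,-1.5],"xyz":[0.0055,-0.001,0.05],"fingers":-1},{"delta_rot":[0,0,-1.5],"xyz":[0.0055,-0.001,0.1],"fingers":-1},{"delta_rot":[0,0,-1.5],"xyz":[0.0055,-0.001,0.135],"fingers":-1},{"delta_rot":[0,0,-1.5],"xyz":[0.0055,-0.001,0.15],"fingers":-1},{"delta_rot":[0,0,-1.5],"xyz":[0.0055,-0.001,0.15],"fingers":-1},{"delta_rot":[0,0,-1.5],"xyz":[0.0055,-0.001,0.15],"fingers":0.6},{"delta_rot":[0,0,-1.5],"xyz":[0.0055,-0.001,0.15],"fingers":0.6},{"delta_rot":[0,0,-1.5],"xyz":[0.0055,-0.001,0.15],"fingers":0.6},{"delta_rot":[0,0,-1.5],"xyz":[0.0055,-0.001,0.15],"fingers":0.6}]' 30; python3 -m crank '[{"delta_rot":[0,0,0],"xyz":[0,0,-0.03],"fingers":0.6},{"delta_rot":[0,0,0],"xyz":[0,0,-0.07],"fingers":0.6},{"delta_rot":[0,0,0],"xyz":[0,0,-0.11],"fingers":0.6},{"delta_rot":[0,0,0],"xyz":[0,0,-0.14],"fingers":0.6},{"delta_rot":[0,0,0],"xyz":[0,0,-0.14],"fingers":0.6}]'; python3 - <<'E'
from h import *
c=viewer.read_camera("wrist");cv2.imwrite("pics/w6.png",c["img"][150:,100:540,::-1])
go(.517,-.3108,.14,90.8)
E
```

```text
t: 17.45
eef_pos: [0.5487, 0.094, 0.005]
tool_rot: [0.001, 0.788, 0.616, 0.002]
contact_force: [-1.5, 0.3, 6.8]
gripper_width: 0.69
grasp_force: 33.0
t: 17.95
eef_pos: [0.5502, 0.0943, 0.1483]
tool_rot: [0.002, 0.788, 0.616, 0.005]
contact_force: [0.7, 0.9, -0.7]
gripper_width: 0.692
grasp_force: 32.9
xyz [-0.4008  0.0664  0.0046] rot [ 0.1 -0.4 75.3] q7 -0.34 t 18.0
```

View pics/w6.png

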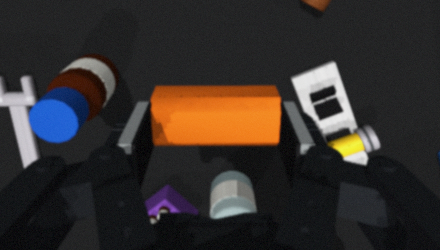

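The chock is held squarely by its ends. On to the blue tray.

```bash
python3 -m crank '[{"delta_rot":[0,0,8],"xyz":[-0.045,0.008,0],"fingers":0.6},{"delta_rot":[0,0,16],"xyz":[-0.09,0.016,0],"fingers":0.6},{"delta_rot":[0,0,24],"xyz":[-0.135,0.024,0],"fingers":0.6},{"delta_rot":[0,0,32],"xyz":[-0.18,0.032,0],"fingers":0.6},{"delta_rot":[0,0,40],"xyz":[-0.225,0.04,0],"fingers":0.6},{"delta_rot":[0,0,48],"xyz":[-0.27,0.048,0],"fingers":0.6},{"delta_rot":[0,0,56],"xyz":[-0.315,0.056,0],"fingers":0.6},{"delta_rot":[0,0,64],"xyz":[-0.36,0.062,0],"fingers":0.6},{"delta_rot":[0,0,72],"xyz":[-0.395,0.066,0],"fingers":0.6},{"delta_rot":[0,-0.4,75.3],"xyz":[-0.4,0.066,0],"fingers":0.6}]'; python3 - <<'E'
from h import *
go(.517,-.3108,.012,90.8)
E
```

```text
t: 19.0
eef_pos: [0.5121, -0.3161, 0.1425]
tool_rot: [0.004, 1.0, 0.001, -0.003]
contact_force: [-0.7, 0.0, -0.1]
gripper_width: 0.689
grasp_force: 32.9
xyz [ 0.0057 -0.0063  0.1304] rot [ 0.4  0.3 -0.7] q7 -0.71 t 19.0
```

```bash
python3 -m crank '[{"delta_rot":[0.4,0.3,-0.7],"xyz":[0.003,-0.005,0.05],"fingers":0.6},{"delta_rot":[0.4,0.3,-0.7],"xyz":[0.004,-0.005,0.1],"fingers":0.6},{"delta_rot":[0.4,0.3,-0.7],"xyz":[0.004,-0.005,0.125],"fingers":0.6},{"delta_rot":[0.4,0.3,-0.7],"xyz":[0.004,-0.005,0.13],"fingers":0.6},{"delta_rot":[0.4,0.3,-0.7],"xyz":[0.004,-0.005,0.13],"fingers":0.6}]'; python3 - <<'E'
from h import *
go(.5257,-.3105,.009,90.8)
E
```

```text
t: 19.5
eef_pos: [0.517, -0.3053, 0.0115]
tool_rot: [-0.002, 1.0, 0.013, -0.001]
contact_force: [0.3, 0.0, -0.3]
gripper_width: 0.692
grasp_force: 32.9
xyz [0.0085 0.0054 0.0024] rot [-0.3  0.1  0.7] q7 -0.58 t 19.5
```

```bash
python3 -m crank '[{"delta_rot":[-0.2,0,0.7],"xyz":[0,0.005,0.002],"fingers":0.6},{"delta_rot":[-0.2,0,0.7],"xyz":[0.004,0.005,0.002],"fingers":0.6},{"delta_rot":[-0.2,0,0.7],"xyz":[0.006,0.005,0.002],"fingers":0.6},{"delta_rot":[-0.2,0,0.7],"xyz":[0.006,0.005,0.002],"fingers":0.6}]'; python3 -m crank '[{"delta_rot":[0,0,0],"xyz":[0.002,0,0],"fingers":0.6},{"delta_rot":[0,0,0],"xyz":[0.002,0,0.0],"fingers":0.6},{"delta_rot":[0,0,0],"xyz":[0.002,0,0.0],"fingers":0.6}]'; python3 -c "
from h import *
go(.5257,-.3105,.009,90.8)"
```

```text
t: 19.9
eef_pos: [0.5249, -0.3109, 0.0111]
tool_rot: [0.0, 1.0, 0.007, 0.001]
contact_force: [0.6, 0.2, -0.5]
gripper_width: 0.698
grasp_force: 32.9
t: 20.2
eef_pos: [0.5251, -0.3108, 0.0107]
tool_rot: [-0.0, 1.0, 0.007, -0.0]
contact_force: [-5.1, -0.4, 3.5]
gripper_width: 0.693
grasp_force: 33.2
xyz [ 0.0006 -0.0003  0.0017] rot [-0.   0.1 -0. ] q7 -0.59 t 20.2
```

```bash
python3 -m crank '[{"delta_rot":[0,0,0],"xyz":[0,0,0.002],"fingers":0.6},{"delta_rot":[0,0,0],"xyz":[0,0,0.003],"fingers":0.6},{"delta_rot":[0,0,0],"xyz":[0,0,0.003],"fingers":0.6}]'
```

```text
t: 20.5
eef_pos: [0.5252, -0.3109, 0.009]
tool_rot: [-0.001, 1.0, 0.006, -0.0]
contact_force: [-8.6, 2.5, 17.0]
gripper_width: 0.69
grasp_force: 34.6
```

```bash
python3 -m crank '[{"delta_rot":[0,0,0],"xyz":[-0.001,0,-0.002],"fingers":0.6},{"delta_rot":[0,0,0],"xyz":[-0.001,0,-0.002],"fingers":-0.7},{"delta_rot":[0,0,0],"xyz":[-0.001,0,-0.002],"fingers":-0.8},{"delta_rot":[0,0,0],"xyz":[-0.001,0,-0.002],"fingers":-0.9},{"delta_rot":[0,0,0],"xyz":[-0.001,0,-0.002],"fingers":-0.9},{"delta_rot":[0,0,0],"xyz":[-0.001,0,-0.02],"fingers":-0.9},{"delta_rot":[0,0,0],"xyz":[-0.001,0,-0.06],"fingers":-0.9},{"delta_rot":[0,0,0],"xyz":[-0.001,0,-0.11],"fingers":-1},{"delta_rot":[0,0,0],"xyz":[-0.001,0,-0.155],"fingers":-1},{"delta_rot":[0,0,0],"xyz":[-0.001,0,-0.155],"fingers":-1}]'; python3 - <<'E'
from h import *
c=viewer.read_camera("wrist");cv2.imwrite("pics/w7.png",c["img"][:,:,::-1])
go(.429,.082,.18,0); go(.429,.082,.18,90)
E
```

```text
t: 21.5
eef_pos: [0.5282, -0.3137, 0.1703]
tool_rot: [0.003, 1.0, 0.006, 0.006]
contact_force: [0.7, -0.2, 0.3]
gripper_width: 0.999
grasp_force: 0.0
xyz [-0.0926 -0.3954 -0.0146] rot [  0.5  -0.2 -89.2] q7 -0.72 t 21.6
xyz [-0.0926 -0.3954 -0.0146] rot [ 0.2 -0.4  0.8] q7 -0.72 t 21.6
```

View pics/w7.png

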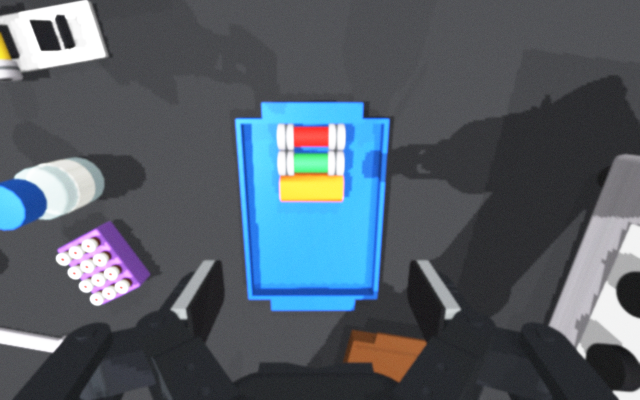

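The row in the blue tray is complete: red (312,137), green (311,163) and the orange chock on its foot (311,187), all close together. Now the amber bottle.

```bash
python3 -m crank '[{"delta_rot":[0.2,-0.4,0.8],"xyz":[-0.093,-0.395,-0.01],"fingers":-1},{"delta_rot":[0.2,-0.4,0.8],"xyz":[-0.093,-0.395,-0.01],"fingers":-1},{"delta_rot":[0.2,-0.4,0.8],"xyz":[-0.093,-0.395,-0.01],"fingers":-1},{"delta_rot":[0.2,-0.4,0.8],"xyz":[-0.093,-0.395,-0.01],"fingers":-1},{"delta_rot":[0.2,-0.4,0.8],"xyz":[-0.093,-0.395,-0.01],"fingers":-1},{"delta_rot":[0.2,-0.4,0.8],"xyz":[-0.093,-0.395,-0.01],"fingers":-1},{"delta_rot":[0.2,-0.4,0.8],"xyz":[-0.093,-0.395,-0.01],"fingers":-1},{"delta_rot":[0.2,-0.4,0.8],"xyz":[-0.093,-0.395,-0.01],"fingers":-1},{"delta_rot":[0.2,-0.4,0.8],"xyz":[-0.093,-0.395,-0.01],"fingers":-1},{"delta_rot":[0.2,-0.4,0.8],"xyz":[-0.093,-0.395,-0.01],"fingers":-1}]'; python3 - <<'E'
from h import *
c=viewer.read_camera("wrist");cv2.imwrite("pics/w8.png",c["img"][:,:,::-1])
h=cv2.cvtColor(c["img"],cv2.COLOR_RGB2HSV);m=cv2.inRange(h,(95,150,60),(120,255,255))
print(blob(c,m>0,.088),blob(c,m>0,.08))
for r in cut_out("wrist","bottle_amber_c")[:2]: print(round(r["score"],2),np.round(r["pixel"]),blob(c,r["pixels"],.044))
go(.429,.082,.026,90)
E
```

```text
t: 22.55
eef_pos: [0.4259, 0.0845, 0.1723]
tool_rot: [-0.002, 1.0, 0.002, -0.004]
contact_force: [-0.1, 0.6, 0.3]
gripper_width: 1.0
grasp_force: 0.0
[526.5 -72.6  46.8  35.7 -89.7] [527.2 -78.3  48.4  37.  -89.7]
0.71 [316. 188.] [4.258e+02 8.420e+01 6.490e+01 4.580e+01 3.000e-01]
0.52 [506. 168.] [446.7 -78.   74.4  54.1  28.5]
xyz [0.0033 0.0002 0.1464] rot [-0.2  0.4 -0.1] q7 -1.66 t 22.6
```

View pics/w8.png

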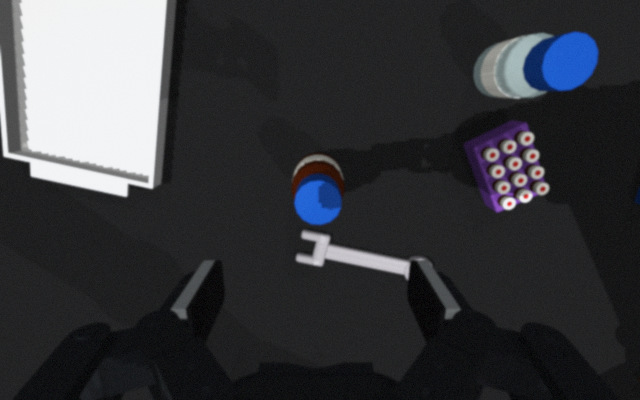

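The amber cap is at (318,201). I project it and check the white tray too: its near right corner shows at (160,187).

```bash
python3 - <<'E'
from h import *
c=viewer.read_camera("wrist")
h=cv2.cvtColor(c["img"],cv2.COLOR_RGB2HSV);m=cv2.inRange(h,(95,150,60),(120,255,255));m[:,400:]=0;m[:140]=0
print(blob(c,m>0,.085))
cb=p2w(c,[[160,187],[3,154]],.018);print("white tray outer corners",cb.round(4))
b=blob(c,m>0,.085)/1000
go(b[0],b[1],.026,90)
E
```

```text
[430.1  84.1  40.5  35.6   0. ]
white tray outer corners [[0.4215 0.232 ]
 [0.4534 0.3729]]
xyz [ 0.0042 -0.0025  0.1464] rot [-0.2  0.4 -0.2] q7 -1.66 t 22.7
```

```bash
python3 -m crank '[{"delta_rot":[-0.2,0.4,0],"xyz":[0.003,-0.001,0.04],"fingers":-1},{"delta_rot":[-0.2,0.4,0],"xyz":[0.003,-0.001,0.08],"fingers":-1},{"delta_rot":[-0.2,0.4,0],"xyz":[0.003,-0.001,0.12],"fingers":-1},{"delta_rot":[-0.2,0.4,0],"xyz":[0.003,-0.001,0.146],"fingers":-1},{"delta_rot":[-0.2,0.4,0],"xyz":[0.003,-0.001,0.146],"fingers":-1},{"delta_rot":[-0.2,0.4,0],"xyz":[0.003,-0.001,0.146],"fingers":0.7},{"delta_rot":[-0.2,0.4,0],"xyz":[0.003,-0.001,0.146],"fingers":0.7},{"delta_rot":[-0.2,0.4,0],"xyz":[0.003,-0.001,0.146],"fingers":0.7},{"delta_rot":[-0.2,0.4,0],"xyz":[0.003,-0.001,0.146],"fingers":0.7},{"delta_rot":[-0.2,0.4,0],"xyz":[0.003,-0.001,0.146],"fingers":0.7}]' 30; python3 -m crank '[{"delta_rot":[0,0,0],"xyz":[0,0,-0.02],"fingers":0.7},{"delta_rot":[0,0,0],"xyz":[0,0,-0.05],"fingers":0.7},{"delta_rot":[0,0,0],"xyz":[0,0,-0.08],"fingers":0.7},{"delta_rot":[0,0,0],"xyz":[0,0,-0.08],"fingers":0.7}]'; python3 - <<'E'
from h import *
a=np.radians(-13.4);X=np.array([np.cos(a),np.sin(a)]);C=np.array([.526,.283])
p=C-.052*X;r=C+.036*X;print(p,r);go(p[0],p[1],.1,90)
E
```

```text
t: 23.7
eef_pos: [0.4301, 0.0845, 0.0281]
tool_rot: [-0.001, 1.0, -0.0, 0.002]
contact_force: [-0.3, -1.4, 8.9]
gripper_width: 0.528
grasp_force: 29.4
t: 24.1
eef_pos: [0.4311, 0.0854, 0.1099]
tool_rot: [-0.002, 1.0, 0.0, 0.003]
contact_force: [0.4, 0.7, -1.5]
gripper_width: 0.523
grasp_force: 31.9
[0.47541565 0.29505089] [0.56101993 0.27465708]
xyz [ 0.0443 -0.2096  0.011 ] rot [-0.2 -0.4  0. ] q7 -1.49 t 24.1
```

```bash
python3 -m crank '[{"delta_rot":[0,0,0],"xyz":[0.008,-0.035,0],"fingers":0.7},{"delta_rot":[0,0,0],"xyz":[0.016,-0.075,0],"fingers":0.7},{"delta_rot":[0,0,0],"xyz":[0.024,-0.115,0],"fingers":0.7},{"delta_rot":[0,0,0],"xyz":[0.032,-0.155,0],"fingers":0.7},{"delta_rot":[0,0,0],"xyz":[0.04,-0.19,0],"fingers":0.7},{"delta_rot":[-0.2,-0.4,0],"xyz":[0.044,-0.21,0],"fingers":0.7},{"delta_rot":[-0.2,-0.4,0],"xyz":[0.044,-0.21,0],"fingers":0.7},{"delta_rot":[-0.2,-0.4,0],"xyz":[0.044,-0.21,0],"fingers":0.7}]'; python3 -m crank '[{"delta_rot":[0,0,0],"xyz":[0,0,0.03],"fingers":0.7},{"delta_rot":[0,0,0],"xyz":[0,0,0.06],"fingers":0.7},{"delta_rot":[0,0,0],"xyz":[0,0,0.07],"fingers":0.7},{"delta_rot":[0,0,0],"xyz":[0,0,0.073],"fingers":0.7},{"delta_rot":[0,0,0],"xyz":[0,0,0.073],"fingers":0.7}]'; python3 -c "
from h import *
go(.475,.295,.032,90)"
```

```text
t: 24.9
eef_pos: [0.4723, 0.2943, 0.106]
tool_rot: [0.002, 1.0, 0.0, -0.003]
contact_force: [-0.1, -0.9, -0.6]
gripper_width: 0.525
grasp_force: 31.9
t: 25.4
eef_pos: [0.4728, 0.2936, 0.034]
tool_rot: [0.002, 1.0, -0.001, -0.003]
contact_force: [0.3, -0.3, -1.6]
gripper_width: 0.524
grasp_force: 31.9
xyz [ 0.0022 -0.0014  0.002 ] rot [ 0.2  0.3 -0.1] q7 -1.71 t 25.4
```

```bash
python3 -m crank '[{"delta_rot":[0.2,0.3,0],"xyz":[0.002,0,0.002],"fingers":0.7},{"delta_rot":[0.2,0.3,0],"xyz":[0.002,0,0.003],"fingers":0.7},{"delta_rot":[0.2,0.3,0],"xyz":[0.002,0,0.003],"fingers":0.7}]'
```

```text
t: 25.7
eef_pos: [0.4756, 0.2945, 0.0322]
tool_rot: [-0.001, 1.0, -0.0, 0.001]
contact_force: [-1.3, -1.5, 6.9]
gripper_width: 0.528
grasp_force: 32.5
```

```bash
python3 -m crank '[{"delta_rot":[0,0,0],"xyz":[0,0,-0.0005],"fingers":0.7},{"delta_rot":[0,0,0],"xyz":[0,0,-0.0005],"fingers":-0.2},{"delta_rot":[0,0,0],"xyz":[0,0,-0.0005],"fingers":-0.5},{"delta_rot":[0,0,0],"xyz":[0,0,-0.0005],"fingers":-1},{"delta_rot":[0,0,0],"xyz":[0,0,-0.0005],"fingers":-1},{"delta_rot":[0,0,0],"xyz":[0,0,-0.02],"fingers":-1},{"delta_rot":[0,0,0],"xyz":[0,0,-0.06],"fingers":-1},{"delta_rot":[0,0,0],"xyz":[0,0,-0.1],"fingers":-1},{"delta_rot":[0,0,0],"xyz":[0,0,-0.14],"fingers":-1},{"delta_rot":[0,0,0],"xyz":[0,0,-0.14],"fingers":-1}]'; python3 - <<'E'
from h import *
c=viewer.read_camera("wrist");cv2.imwrite("pics/w9.png",c["img"][:,:,::-1])
go(.44,-.096,.16,117)
E
```

```text
t: 26.7
eef_pos: [0.4775, 0.2955, 0.1753]
tool_rot: [-0.003, 1.0, -0.0, 0.003]
contact_force: [0.1, 0.7, -0.0]
gripper_width: 1.005
grasp_force: 0.0
xyz [-0.036   0.3912  0.0114] rot [ -0.2  -0.2 -27. ] q7 -1.85 t 26.8
```

View pics/w9.png

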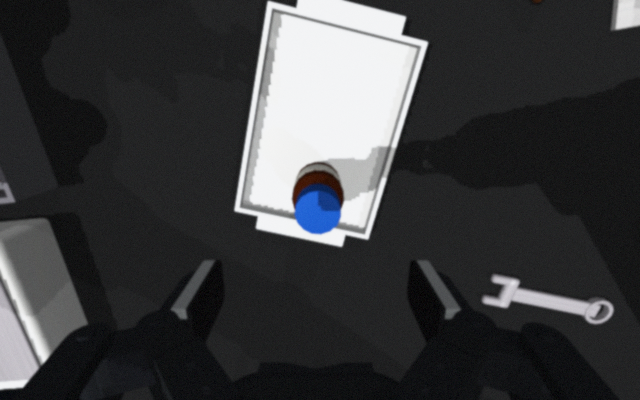

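The amber bottle stands in the white tray, cap at (318,210). The tray's outer rim corners are near (267,2), (428,42), (369,240) and (235,210). Now the vial rack.

```bash
python3 - <<'E'
from h import *
c=viewer.read_camera("wrist");w=p2w(c,[(267,2),(428,42),(369,240),(235,210)],.018)
print("corners",w.round(4).tolist(),"centre",w.mean(0).round(4),"yaws",np.degrees(np.arctan2(*(w[0]-w[3])[::-1])).round(1),np.degrees(np.arctan2(*(w[1]-w[2])[::-1])).round(1))
E
python3 -m crank '[{"delta_rot":[-0.2,-0.2,-27],"xyz":[-0.036,0.391,0],"fingers":-1},{"delta_rot":[-0.2,-0.2,-27],"xyz":[-0.036,0.391,0],"fingers":-1},{"delta_rot":[-0.2,-0.2,-27],"xyz":[-0.036,0.391,0],"fingers":-1},{"delta_rot":[-0.2,-0.2,-27],"xyz":[-0.036,0.391,0],"fingers":-1},{"delta_rot":[-0.2,-0.2,-27],"xyz":[-0.036,0.391,0],"fingers":-1},{"delta_rot":[-0.2,-0.2,-27],"xyz":[-0.036,0.391,0],"fingers":-1},{"delta_rot":[-0.2,-0.2,-27],"xyz":[-0.036,0.391,0],"fingers":-1},{"delta_rot":[-0.2,-0.2,-27],"xyz":[-0.036,0.391,0],"fingers":-1},{"delta_rot":[-0.2,-0.2,-27],"xyz":[-0.036,0.391,0],"fingers":-1},{"delta_rot":[-0.2,-0.2,-27],"xyz":[-0.036,0.391,0],"fingers":-1}]'; python3 - <<'E'
from h import *
c=viewer.read_camera("wrist");cv2.imwrite("pics/w10.png",c["img"][:,:,::-1])
for r in cut_out("wrist","vial_rack_c")[:2]: print(round(r["score"],2),np.round(r["pixel"]),blob(c,r["pixels"],.024))
go(.44,-.096,.006,117)
E
```

```text
corners [[0.6277, 0.3357], [0.5985, 0.2022], [0.4164, 0.2419], [0.4485, 0.3754]] centre [0.5228 0.2888] yaws -12.5 -12.3
t: 27.8
eef_pos: [0.4374, -0.0974, 0.1697]
tool_rot: [0.002, 0.973, 0.232, -0.003]
contact_force: [0.9, 1.2, -0.2]
gripper_width: 1.002
grasp_force: 0.0
xyz [0.0026 0.001  0.1638] rot [0.1 0.4 0.1] q7 -0.76 t 27.9
```

View pics/w10.png

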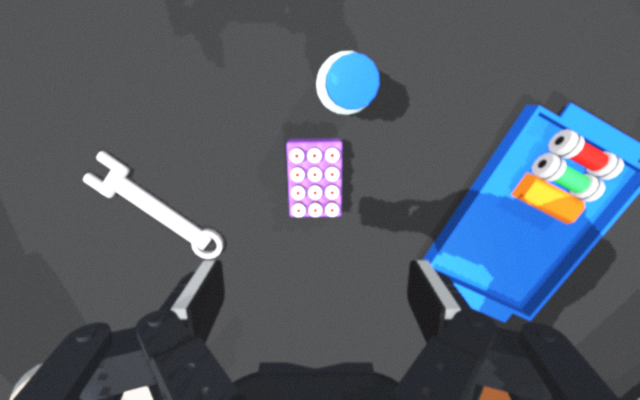

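```bash
python3 - <<'E'
from h import *
c=viewer.read_camera("wrist");h=cv2.cvtColor(c["img"],cv2.COLOR_RGB2HSV)
m=cv2.inRange(h,(130,60,40),(165,255,255));m[:,:270]=0;m[:,360:]=0;m=cv2.morphologyEx(m,cv2.MORPH_CLOSE,np.ones((15,15)))
b=blob(c,m>0,.024);print(b);go(b[0]/1000,b[1]/1000,.005,b[4]+90)
E
```

```text
[441.7 -94.2  76.6  52.4  27.7]
xyz [0.0045 0.0003 0.1649] rot [ 0.1  0.4 -0.6] q7 -0.76 t 27.9
```

```bash
python3 -m crank '[{"delta_rot":[0.1,0.4,-0.6],"xyz":[0.003,0,0.04],"fingers":-1},{"delta_rot":[0.1,0.4,-0.6],"xyz":[0.003,0,0.08],"fingers":-1},{"delta_rot":[0.1,0.4,-0.6],"xyz":[0.003,0,0.12],"fingers":-1},{"delta_rot":[0.1,0.4,-0.6],"xyz":[0.003,0,0.155],"fingers":-1},{"delta_rot":[0.1,0.4,-0.6],"xyz":[0.003,0,0.165],"fingers":-1},{"delta_rot":[0.1,0.4,-0.6],"xyz":[0.003,0,0.165],"fingers":0.7},{"delta_rot":[0.1,0.4,-0.6],"xyz":[0.003,0,0.165],"fingers":0.7},{"delta_rot":[0.1,0.4,-0.6],"xyz":[0.003,0,0.165],"fingers":0.7},{"delta_rot":[0.1,0.4,-0.6],"xyz":[0.003,0,0.165],"fingers":0.7},{"delta_rot":[0.1,0.4,-0.6],"xyz":[0.003,0,0.165],"fingers":0.7}]' 40; python3 -m crank '[{"delta_rot":[0,0,0],"xyz":[0,0,-0.03],"fingers":0.7},{"delta_rot":[0,0,0],"xyz":[0,0,-0.07],"fingers":0.7},{"delta_rot":[0,0,0],"xyz":[0,0,-0.11],"fingers":0.7},{"delta_rot":[0,0,0],"xyz":[0,0,-0.13],"fingers":0.7},{"delta_rot":[0,0,0],"xyz":[0,0,-0.13],"fingers":0.7}]'; python3 - <<'E'
from h import *
a=np.radians(-12.6);X=np.array([np.cos(a),np.sin(a)]);C=np.array([.523,.286])
r=C+.042*X;print(r);go(*r,.14,77.4)
E
```

```text
t: 28.95
eef_pos: [0.4418, -0.0959, 0.0072]
tool_rot: [0.0, 0.971, 0.239, 0.003]
contact_force: [-1.4, 0.8, 8.5]
gripper_width: 0.578
grasp_force: 42.7
t: 29.45
eef_pos: [0.4425, -0.096, 0.1386]
tool_rot: [0.0, 0.971, 0.239, 0.004]
contact_force: [-0.2, 0.2, -0.6]
gripper_width: 0.572
grasp_force: 42.9
[0.5639885  0.27683798]
xyz [ 0.2806 -0.274   0.0004] rot [-0.  -0.5 40.2] q7 -0.65 t 29.4
```

```bash
python3 -m crank '[{"delta_rot":[0,-0.5,5],"xyz":[0.028,-0.027,0],"fingers":0.7},{"delta_rot":[0,-0.5,10],"xyz":[0.06,-0.058,0],"fingers":0.7},{"delta_rot":[0,-0.5,16],"xyz":[0.092,-0.09,0],"fingers":0.7},{"delta_rot":[0,-0.5,22],"xyz":[0.124,-0.122,0],"fingers":0.7},{"delta_rot":[0,-0.5,28],"xyz":[0.156,-0.154,0],"fingers":0.7},{"delta_rot":[0,-0.5,34],"xyz":[0.19,-0.186,0],"fingers":0.7},{"delta_rot":[0,-0.5,40.2],"xyz":[0.22,-0.216,0],"fingers":0.7},{"delta_rot":[0,-0.5,40.2],"xyz":[0.25,-0.245,0],"fingers":0.7},{"delta_rot":[0,-0.5,40.2],"xyz":[0.28,-0.274,0],"fingers":0.7},{"delta_rot":[0,-0.5,40.2],"xyz":[0.28,-0.274,0],"fingers":0.7}]'; python3 - <<'E'
from h import *
c=viewer.read_camera("wrist");cv2.imwrite("pics/w11.png",c["img"][:,:,::-1])
go(.564,.277,.011,77.4)
E
```

```text
t: 30.45
eef_pos: [0.5613, 0.2843, 0.1342]
tool_rot: [-0.0, 0.994, -0.105, -0.003]
contact_force: [-0.2, 0.5, -1.4]
gripper_width: 0.573
grasp_force: 42.9
xyz [0.0046 0.002  0.1232] rot [0.1 0.4 0.4] q7 -1.81 t 30.5
```

View pics/w11.png

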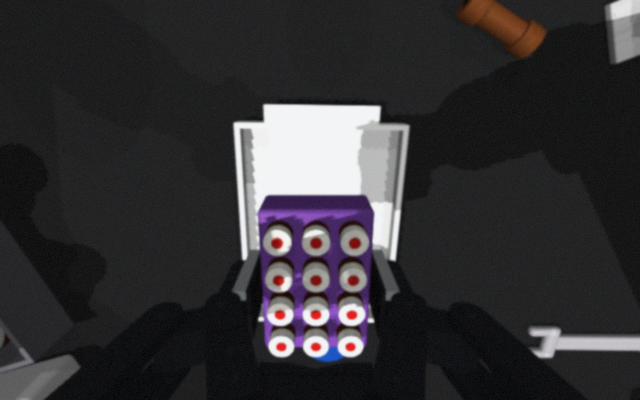

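The rack is held level over the white tray, whose far rim corners are at (236,124) and (409,126). The blue cap shows clear behind it at (330,353). I lower the rack.

```bash
python3 -m crank '[{"delta_rot":[0.1,0.4,0.4],"xyz":[0.004,0,0.03],"fingers":0.7},{"delta_rot":[0.1,0.4,0.4],"xyz":[0.004,0,0.07],"fingers":0.7},{"delta_rot":[0.1,0.4,0.4],"xyz":[0.004,0,0.1],"fingers":0.7},{"delta_rot":[0.1,0.4,0.4],"xyz":[0.004,0,0.115],"fingers":0.7},{"delta_rot":[0.1,0.4,0.4],"xyz":[0.004,0,0.12],"fingers":0.7},{"delta_rot":[0.1,0.4,0.4],"xyz":[0.004,0,0.12],"fingers":0.7}]'; python3 -c "
from h import *
go(.564,.277,.011,77.4)"
```

```text
t: 31.1
eef_pos: [0.5648, 0.2747, 0.0161]
tool_rot: [0.0, 0.994, -0.114, 0.0]
contact_force: [0.9, -0.9, -0.9]
gripper_width: 0.572
grasp_force: 42.8
xyz [-0.0013 -0.0021  0.0051] rot [ 0.  -0.  -0.4] q7 -1.71 t 31.1
```

```bash
python3 -m crank '[{"delta_rot":[0,0,0],"xyz":[0,-0.001,0.003],"fingers":0.7},{"delta_rot":[0,0,0],"xyz":[0,-0.001,0.005],"fingers":0.7},{"delta_rot":[0,0,0],"xyz":[0,-0.001,0.006],"fingers":0.7},{"delta_rot":[0,0,0],"xyz":[0,-0.001,0.006],"fingers":0.7}]'
```

```text
t: 31.5
eef_pos: [0.5655, 0.2769, 0.0113]
tool_rot: [-0.001, 0.994, -0.113, 0.001]
contact_force: [-1.8, 1.0, 5.1]
gripper_width: 0.574
grasp_force: 43.6
```

```bash
python3 -m crank '[{"delta_rot":[0,0,0],"xyz":[0,0,-0.001],"fingers":0.7},{"delta_rot":[0,0,0],"xyz":[0,0,-0.001],"fingers":-0.3},{"delta_rot":[0,0,0],"xyz":[0,0,-0.001],"fingers":-0.7},{"delta_rot":[0,0,0],"xyz":[0,0,-0.001],"fingers":-0.8},{"delta_rot":[0,0,0],"xyz":[0,0,-0.001],"fingers":-0.8},{"delta_rot":[0,0,0],"xyz":[0,0,-0.03],"fingers":-0.8},{"delta_rot":[0,0,0],"xyz":[0,0,-0.07],"fingers":-0.8},{"delta_rot":[0,0,0],"xyz":[0,0,-0.12],"fingers":-1},{"delta_rot":[0,0,0],"xyz":[0,0,-0.17],"fingers":-1},{"delta_rot":[0,0,0],"xyz":[0,0,-0.2],"fingers":-1}]'; python3 -m crank '[{"delta_rot":[0,0,0],"xyz":[0,0,-0.05],"fingers":-1},{"delta_rot":[0,0,0],"xyz":[-0.05,-0.05,-0.05],"fingers":-1},{"delta_rot":[0,0,0],"xyz":[-0.1,-0.1,-0.05],"fingers":-1},{"delta_rot":[0,0,0],"xyz":[-0.15,-0.15,-0.05],"fingers":-1},{"delta_rot":[0,0,0],"xyz":[-0.2,-0.2,-0.05],"fingers":-1},{"delta_rot":[0,0,0],"xyz":[-0.2,-0.2,-0.05],"fingers":-1},{"delta_rot":[0,0,0],"xyz":[-0.2,-0.2,-0.05],"fingers":-1}]'; python3 - <<'E'
from h import *
c=viewer.read_camera("top");cv2.imwrite("pics/top2.png",cv2.resize(c["img"][60:300,130:510,::-1],None,fx=2,fy=2,interpolation=cv2.INTER_CUBIC))
E
```

```text
t: 32.5
eef_pos: [0.5661, 0.2763, 0.2138]
tool_rot: [-0.001, 0.994, -0.114, 0.002]
contact_force: [0.7, 0.4, -0.4]
gripper_width: 0.999
grasp_force: 0.0
t: 33.2
eef_pos: [0.4114, 0.5203, 0.2592]
tool_rot: [0.0, 0.994, -0.111, -0.0]
contact_force: [0.5, 0.7, -0.1]
gripper_width: 0.999
grasp_force: 0.0
```

View pics/top2.png

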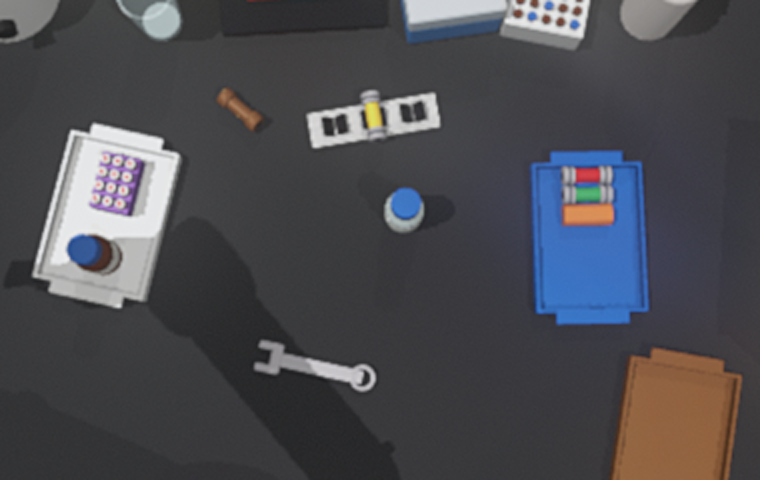

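Both kits are made up. The blue tray holds the row at its end wall, (587,175) to (588,214). The white tray holds the rack (117,183) and the upright bottle (92,252). Yellow and the clear bottle have not moved.

```bash
python3 -c "
from station import job
print(job.hand_in())"
```

```text
the job is handed in; nothing more can be done
None
```

The job is handed in after about 33 s: red, green and the chock lie in a tight row at the blue tray's end wall, the amber bottle and vial rack stand in the white tray, and the last picture shows the yellow column and clear bottle where they were.

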